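# Put the plaster scrapers back in their sloping rack and bar them in

## Task

Put the two plaster scrapers away in the sloping rack. The narrow one was left in the wide slot, so draw it out and slide it into the narrow slot; slide the wide one, which lies on the white plaster tile, into the wide slot, handles up as the narrow one stood, both pushed fully home. Then swing the rack's steel bail all the way over and down behind the handles, let go, and leave the other things on the table where they are.

Things in the scene. Friction and masses are not known exactly. Their poses are not given: they have to be found in the camera images.
- narrow_scraper: Narrow plaster scraper: flat steel plate 3 mm thick, wooden handle on its upper face (30 mm wide, x = -95 to 0, z = 0 to 24 mm). Origin: underside, centre line, where the bare blade begins; x toward the tip edge (x = 95), y across, z out of the handle's face. Blade 70 mm wide from x = 34 to the tip. 110 to 230 g, balanced near the origin. Starts in the rack's wide slot, against the stop, off that slot's middle.
- wide_scraper: Wide plaster scraper: flat steel plate 3 mm thick, wooden handle on its upper face (30 mm wide, x = -95 to 0, z = 0 to 24 mm). Origin: underside, centre line, where the bare blade begins; x toward the tip edge (x = 95), y across, z out of the handle's face. Blade 110 mm wide from x = 34 to the tip. 110 to 230 g, balanced near the origin. Starts flat on the white tile, blade pointing roughly away.
- blank_tile: Plain white plaster tile lying fixed on the table, 201 x 201 mm, 10 high, on which the wide scraper lies at the start. Origin: centre of its underside.
- narrow_scraper_tip (a point): Middle of the narrow scraper's straight tip edge, on the underside.
- wide_scraper_tip (a point): Middle of the wide scraper's straight tip edge, on the underside.
- slot_box: Sloping wooden slot box of the fixed plywood rack (165 mm deep, 228 wide, 110 high): two flat slots side by side, open toward the robot, running down and away at 35 degrees below level; handles stay outside, pointing up and back. Origin: mouth, slot floor, midway between the cheeks; x into the slots along the slope, y across (to the left), z square off the slot floor.
- wide_slot (a point): Middle of the wide slot's mouth on its floor, axes as slot_box (where it is at y = 43 mm). Slot 118 mm wide, 6 high (bevelled to 11 at the lip), stop at x = 85 mm: a home tip edge touches it and 10 mm of blade stays outside. Before the mouth the floor goes on as a sill to x = -28 mm; the cover above the slot has its top at z = 16 mm.
- narrow_slot (a point): Middle of the narrow slot's mouth on its floor, axes as slot_box (where it is at y = -63 mm). Slot 78 mm wide, else like the wide one. The partition between has a tapered nose. The cheeks beside the slots (y = 102 to 114 mm either side in slot_box) reach from x = -28 to 100 and up to z = 20 mm.
- bail (a joint): Steel bail: two arms hinged outside the cheeks, about the slot_box y direction at x = 0, z = 12 mm, and a 10 mm cross bar 115 mm from the hinge, at slot_box x = -115 cos(q), z = 12 + 115 sin(q). q in rad: 0 = over toward the robot at its stop, bar 5 mm behind the butts of home scrapers; about 2.2 to 2.6 at the start = thrown back. Stiff: stays where left; about 1 to 3 N at the bar.
- bail_grip (a point): Middle of the turned wooden grip on the bail's bar (19 mm thick, 46 mm long along the bar, at slot_box y = -10 mm); with the bail down it lies between the two handles.
- sanding_block: Bystander, to be left alone: a cork sanding block, 44 x 70 x 26 mm. Origin: centre of its underside.
- pigment_pot: Bystander, to be left alone: a closed screw-lid pigment pot, 56 mm across, 55 high. Origin: centre of its underside.
- pigment_pot2: Bystander, to be left alone: a closed screw-lid pigment pot, 47 mm across, 61 high. Origin: centre of its underside.
- marker: Bystander, to be left alone: a marker pen, 135 mm long, 16 thick. Origin: centre of its underside.
- brush_wide: Bystander, to be left alone: a wide flat paint brush lying flat, 233 mm long, 13 high. Origin: centre of its underside.

How it is judged (in metres and radians):
On the way, in this order (a step that is already met when the one before it is completed fails the run):
1. the narrow scraper has been drawn out of the wide slot ((x of narrow_scraper_tip in the frame of wide_slot below -0.005 m or z of narrow_scraper_tip in the frame of wide_slot above 0.03 m)), for 0.1 s.
2. both scrapers are home in their own slots, the bail still thrown back (x of narrow_scraper_tip in the frame of narrow_slot above 0.077 m and y of narrow_scraper_tip in the frame of narrow_slot between -0.008 and 0.008 m and z of narrow_scraper_tip in the frame of narrow_slot between -0.004 and 0.007 m and angle between the x axis of each of narrow_scraper, wide_scraper and the x axis of slot_box, either way round below 0.1 rad and x of wide_scraper_tip in the frame of wide_slot above 0.077 m and y of wide_scraper_tip in the frame of wide_slot between -0.008 and 0.008 m and z of wide_scraper_tip in the frame of wide_slot between -0.004 and 0.007 m and value of joint bail above 1.2 rad), for 0.2 s.
3. the bail is swung over behind the handles (value of joint bail below 0.06 rad), for 0.1 s.
At the end, for the whole second after the job is handed in: Each scraper lies at rest in the slot of its own width, tip edge within 8 mm of the stop (at least 77 mm past the mouth), within 8 mm of the slot's middle line and in line with it; the bail is down behind the handles (angle under 0.06 rad); nothing is held (x of narrow_scraper_tip in the frame of narrow_slot above 0.077 m and y of narrow_scraper_tip in the frame of narrow_slot between -0.008 and 0.008 m and z of narrow_scraper_tip in the frame of narrow_slot between -0.004 and 0.007 m and angle between the x axis of each of narrow_scraper, wide_scraper and the x axis of slot_box, either way round below 0.1 rad and x of wide_scraper_tip in the frame of wide_slot above 0.077 m and y of wide_scraper_tip in the frame of wide_slot between -0.008 and 0.008 m and z of wide_scraper_tip in the frame of wide_slot between -0.004 and 0.007 m and value of joint bail below 0.06 rad and linear speed of each of narrow_scraper, wide_scraper below 0.02 m/s); the robot touches nothing.
It fails at once if the sanding block, a pigment pot, the marker or the wide brush is pushed more than 40 mm from its place (distance of any of sanding_block, pigment_pot, pigment_pot2, marker, brush_wide from where it was at the start of the episode above 0.04 m).
It also fails if it takes over 72 s, if anything falls off the work surface, if the arm or the gripper's body presses on something with over 40 N, if the wrist force passes 120 N, or if a joint passes its speed limit or range.

## Robot

A 6-joint arm with a two-finger parallel gripper is mounted at the origin on the work surface; the furniture and walls round the work are solid. World frame = base frame: x ahead of the robot, y to its left, z up, the work surface at z = 0. Lengths are in m, angles in degrees, forces in N, time in s.
With the tool pointing down it reaches from about 0.275 to 0.825 m from the base axis. Payload 5.2 kg.
Tool frame: the origin (TCP) lies midway between the tips of the shut fingers; the grasp point (between the pads) lies 19 mm behind it; z points along the fingers, y is the line along which they close (so a half turn about z gives the same grasp; the last joint's range is limited). The gripper opens to 93 mm and grips with 3 to 60 N. Pads are 15 mm wide; open, the fingers measure 128 mm over their backs; the gripper's body (75 mm by 188 mm) begins 65 mm behind the grasp point.
Start: joints at [55.875, 14.817, 87.949, -0, 77.235, -11.62], TCP at [0.211, 0.508, 0.219] pointing down, gripper open.
Joint ranges: [-179.93, 179.93], [-52.35, 119.4], [10.71, 147.94], [-69.91, 249.91], [12.55, 155.21], [-178.61, 178.61]. Speed limits (degrees/s): [147.25, 147.25, 180, 180, 180, 180].

## Interface

Orientations are given as a 3x3 rotation matrix whose columns are the frame's x, y, z axes.
In Python, from rig import get_state, capture, calibration, finish_job gives the robot as it stands.
- The arm moves only by the shell command python3 -m inch 'ROWS' [OPENING] [FORCE]. ROWS is JSON, a list of rows, each a list of 6 numbers: the shift along the tool's x, y, z each as a share of 0.5 m, from -1 to 1, then the turn, a rotation vector about the tool's x, y, z each as a share of 90 degrees, from -1 to 1. A call has 1 to 8 rows; each row is the pose to reach, as a shift and turn from the pose commanded when the call began, along the tool's axes at that moment; what a row does not reach only later rows make up. A row lasts 1/10 s, in which the tool goes at most 50 mm and 8.59 degrees, less where a joint would pass 70% of its speed; a pose out of reach is approached as far as the arm can. A call with a number of a shift or a turn outside -1 to 1 is refused whole. A call with a gripper value outside its range is refused whole. OPENING is the closure, from -1 (fully open) to 1 (shut), set as the call begins (- or left out, the last holds). The fingers move at their own pace and stop on an object; FORCE is the grip in N (left out, the last holds). Time passes only in rows, so rows that repeat a pose let the fingers close. It gives the time, the measured TCP pose, the force, the opening and the grip force at its end, in the units of the state.
- get_state(): the state, without advancing time (a new reading comes with each control period).
- capture(name): name is "scene" or "top"; returns (picture, depth): 384x512x3 uint8, red, green, blue; 384x512 float32, m along the optical axis (not along the pixel's ray), 0 where there is no reading.
- calibration(name): a dict with "intrinsics" (3x3 intrinsics, pixels), "dist" ([k1, k2, p1, p2, k3] as OpenCV has them; the pictures are not rectified), "R" (3x3) and "t" (3): a world point X has camera coordinates R X + t. Camera axes: x right, y down, z forward; pixel columns grow to the right and rows downward; lengths in m; the calibration is good to about 2 mm. A picture is of the moment at which its call begins. calibration takes no time and is no camera call.
- finish_job(): hands the job in; it is judged then, once.
The state is a dict: "clock": time; "joints": joint angles; "qvel": joint speeds; "joint_efforts": joint torques, N m; "ee_pos": TCP position; "orientation": TCP orientation; "ft_force": force on the tool from outside, world axes, zero at the start; "moment": the same for the moment, N m; "grip_width": opening from 0.0 (shut) to 1.0 (fully open); "grip_force": force on a finger pad.
Only numpy, scipy, OpenCV 4.12 (cv2) and the standard library are available. Lean on these libraries where they do the work, as an engineer would, in place of code of your own. Each camera call takes 0.05 s, during which the arm holds its last target. There are 200 camera calls.

## Working session

There is one attempt and no reset: what is moved stays moved. The work goes in short steps, Python scripts to look and compute and a shell command to move; the robot and the scene stay as the last step left them, time stands still between calls to the robot, and variables do not carry over. Pictures are saved under pics/ and viewed, at most 10 in all, crops included, and the job is handed in when it is done.

```bash
mkdir -p pics; ls; cat > h.py <<'E'
import numpy as np, cv2
from rig import *
def snap(cam,fn):
    p,d=capture(cam); np.savez('pics/%s.npz'%fn,p=p,d=d); cv2.imwrite('pics/%s.png'%fn,p[:,:,::-1]); return p,d
def world(cam,d,uv):
    c=calibration(cam);K=np.array(c['intrinsics']);out=[]
    n=cv2.undistortPoints(np.array(uv,float).reshape(-1,1,2),K,np.array(c['dist'])).reshape(-1,2)
    R=np.array(c['R']);t=np.array(c['t'])
    for (u,v),(a,b) in zip(uv,n):
        w=d[int(v)-1:int(v)+2,int(u)-1:int(u)+2];w=w[w>0];z=np.median(w) if w.size else 0
        out.append(R.T@(np.array([a*z,b*z,z])-t))
    return np.array(out)
E
python3 - <<'E'
from h import *
for c in('scene','top'):
    p,d=snap(c,c+'0'); 
    k=calibration(c);print(c,-np.array(k['R']).T@k['t'],np.round(k['R'],2).tolist(),k['intrinsics'])
    cv2.imwrite('pics/%s0b.png'%c,cv2.resize(p[:,:,::-1],(800,600),interpolation=cv2.INTER_CUBIC))
s=get_state();print(s)
E
```

```text
pics
scene [-0.08609899 -0.37451772  0.77059155] [[0.64, -0.77, -0.01], [-0.52, -0.42, -0.74], [0.57, 0.48, -0.67]] [[378.55966223   0.         254.71217341]
 [  0.         378.55966223 195.65661967]
 [  0.           0.           1.        ]]
top [0.25905202 0.06781454 1.20029792] [[-0.06, -1.0, -0.0], [-0.98, 0.06, -0.2], [0.2, -0.01, -0.98]] [[434.8944658    0.         252.188529  ]
 [  0.         434.8944658  197.98386153]
 [  0.           0.           1.        ]]
{'clock': 0.1, 'joints': array([ 5.58733995e+01,  1.48553549e+01,  8.80038644e+01,  4.27653667e-05,
        7.72329652e+01, -1.16209879e+01]), 'qvel': array([-0.12479998, -0.03872655, -0.14620168, -0.02991043,  0.01169845,
       -0.04412694]), 'joint_efforts': array([ 7.16272480e-04, -4.38211477e+01, -2.84642476e+01,  7.20254285e-02,
        3.63348762e-02, -2.94102688e-05]), 'ee_pos': array([0.21024451, 0.50771622, 0.21790488]), 'orientation': array([[-9.23841831e-01,  3.82773373e-01, -9.03245341e-04],
       [ 3.82774301e-01,  9.23840929e-01, -1.33145703e-03],
       [ 3.24808717e-04, -1.57579480e-03, -9.99998706e-01]]), 'ft_force': array([ 0.2767161 , -0.2536487 , -0.48225571]), 'moment': array([-0.07527944,  0.01365329,  0.02768019]), 'grip_force': 0.0, 'grip_width': 1.001721230874824}
```

View pics/scene0b.png

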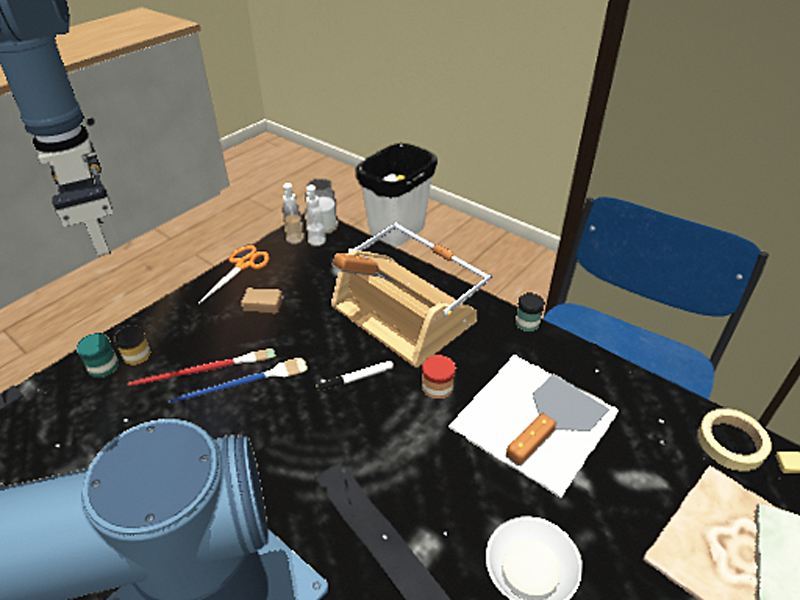

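View pics/top0b.png

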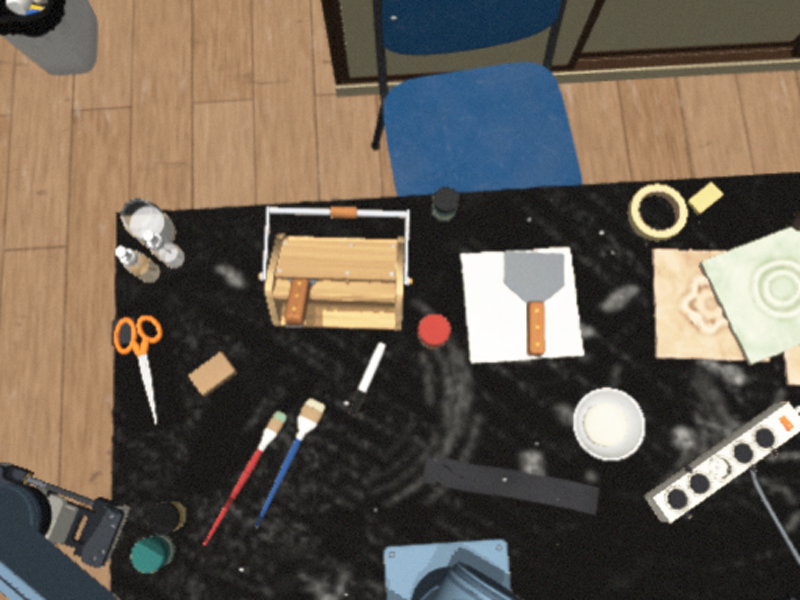

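The scene shows the rack, top view about (265–410, 205–330), with its bail thrown back and its grip at (343,212). The narrow scraper's handle is at (297,300), and the wide scraper is on the tile at (535,300). I'll enlarge these.

```bash
python3 - <<'E'
from h import *
t=np.load('pics/top0.npz')['p'];s=np.load('pics/scene0.npz')['p']
a=cv2.resize(t[125:215,160:270],(440*90//90,360),interpolation=cv2.INTER_CUBIC)
b=cv2.resize(t[150:240,290:380],(360,360),interpolation=cv2.INTER_CUBIC)
cv2.imwrite('pics/c1.png',np.hstack([a,b])[:,:,::-1])
c=cv2.resize(s[135:240,205:325],(684,598),interpolation=cv2.INTER_CUBIC)
cv2.imwrite('pics/c2.png',c[:,:,::-1])
E
```

```text
(no output)
```

View pics/c1.png

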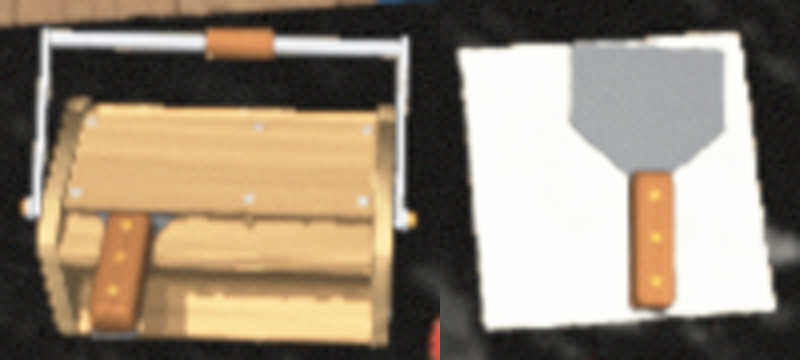

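View pics/c2.png

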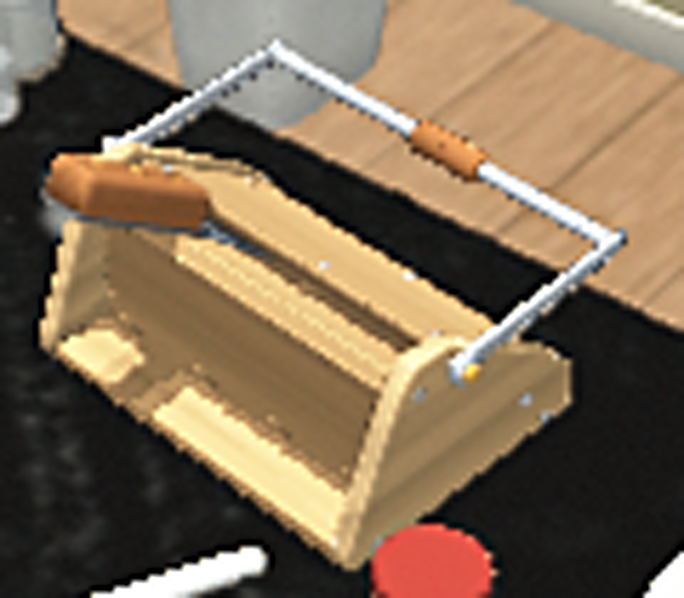

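The crops show the bail pivots at c1 (28,208) and (408,218), the grip at (240,43), and the narrow handle at (120,270), slightly skewed. The wide blade's tip edge runs from (573,43) to (723,50), and its handle butt is at (653,308).

```bash
python3 - <<'E'
from h import *
z=np.load('pics/top0.npz');p,d=z['p'],z['d']
f=lambda u,v:(u/4+160,v/4+125)
g=lambda u,v:((u-440)/4+290,v/4+150)
np.set_printoptions(precision=4,suppress=True)
print('pivots,grip\n',world('top',d,[f(28,208),f(408,218),f(240,43)]))
print('cheek front tops L,R, cover front L,R, cover back L R\n',world('top',d,[f(57,200),f(385,210),f(75,205),f(370,208),f(90,112),f(370,115)]))
print('wide: tip L,R, inner, handle butt L R, mid, front\n',world('top',d,[g(576,46),g(720,53),g(650,100),g(636,300),g(671,300),g(653,238),g(653,178)]))
print('tile corners',world('top',d,[g(464,52),g(734,40),g(490,322),g(768,302)]))
# cover plane
uv=[f(u,v) for u in range(100,365,8) for v in range(120,195,6)]
P=world('top',d,uv);c=P.mean(0);U,S,V=np.linalg.svd(P-c);n=V[2]*np.sign(V[2][2]);r=(P-c)@n
k=abs(r)<.004;P=P[k];c=P.mean(0);V=np.linalg.svd(P-c)[2];n=V[2]*np.sign(V[2][2])
print('cover n',n,'c',c,'tilt',np.degrees(np.arccos(n[2])),'yaw',np.degrees(np.arctan2(n[1],n[0])),np.std((P-c)@n),k.mean())
# orange handles
hsv=cv2.cvtColor(p,cv2.COLOR_RGB2HSV)
m=((hsv[:,:,0]<14)&(hsv[:,:,1]>130)&(hsv[:,:,2]>90)).astype(np.uint8)
for nm,(u0,v0,u1,v1) in dict(narrow=(180,176,202,210),wide=(335,190,352,230),grip=(208,128,232,142)).items():
    vs,us=np.nonzero(m[v0:v1,u0:u1]);P=world('top',d,list(zip(us+u0,vs+v0)));np.savez('pics/%s_pts.npz'%nm,P=P)
    c=np.median(P,0);P=P[np.linalg.norm(P-c,axis=1)<.08];c=P.mean(0);V=np.linalg.svd(P-c)[2]
    print(nm,len(P),c,V[0],V[2],np.ptp((P-c)@V[0]),np.ptp((P-c)@V[1]))
E
```

```text
pivots,grip
 [[0.558  0.277  0.1008]
 [0.5347 0.0298 0.1021]
 [0.6591 0.1326 0.1092]]
cheek front tops L,R, cover front L,R, cover back L R
 [[0.5615 0.2574 0.1033]
 [0.5409 0.0444 0.1027]
 [0.5591 0.2469 0.0967]
 [0.5448 0.054  0.0953]
 [0.6409 0.2437 0.0398]
 [0.6343 0.0485 0.013 ]]
wide: tip L,R, inner, handle butt L R, mid, front
 [[ 0.5984 -0.1526  0.0122]
 [ 0.5863 -0.2538  0.0132]
 [ 0.5551 -0.2004  0.014 ]
 [ 0.4123 -0.1723  0.0303]
 [ 0.4106 -0.1957  0.0314]
 [ 0.4534 -0.1875  0.034 ]
 [ 0.4949 -0.1919  0.0344]]
tile corners [[ 0.5998 -0.0731  0.0099]
 [ 0.5964 -0.266   0.0089]
 [ 0.4067 -0.075   0.0068]
 [ 0.4077 -0.2675  0.009 ]]
cover n [ 0.5792 -0.0517  0.8136] c [0.5943 0.1444 0.0683] tilt 35.55493994153226 yaw -5.098954765766971 0.000908981291014239 1.0
narrow 287 [0.5017 0.2132 0.1444] [-0.8682  0.0982  0.4864] [ 0.4838 -0.0508  0.8737] 0.08920321688764866 0.028789093252719455
wide 208 [ 0.4537 -0.1844  0.0332] [-0.9912  0.1305 -0.0228] [ 0.001  -0.165  -0.9863] 0.08847454298133622 0.026297629586792243
grip 96 [0.6585 0.1327 0.1088] [-0.0976 -0.9948 -0.0299] [ 0.1687  0.0131 -0.9856] 0.040069378585031276 0.01716198877157548
```

```bash
cat >> h.py <<'E'
from scipy.spatial.transform import Rotation as Ro
np.set_printoptions(precision=4,suppress=True)
YAW=np.radians(-5.2);c,s=np.cos(np.radians(35)),np.sin(np.radians(35))
X=np.array([c*np.cos(YAW),c*np.sin(YAW),-s]);Z=np.array([s*np.cos(YAW),s*np.sin(YAW),c]);Y=np.cross(Z,X)
O=.372*Z+.375*X+.202*Y
def slot(p): return np.array([X,Y,Z])@(np.array(p)-O)
def unslot(p): return O+np.array(p)@np.array([X,Y,Z])
def tool(yaw_y,tilt=0):
    "tool y at yaw_y deg in plan, tool z down then leant so that it points forward by tilt deg"
    a=np.radians(yaw_y);y=np.array([np.cos(a),np.sin(a),0]);z=Ro.from_rotvec(-y*np.radians(tilt)).apply([0,0,-1]) 
    if tilt and z[0]<0: z[:2]*=-1
    return np.array([np.cross(y,z),y,z]).T
def rel(tcp,R):
    s=get_state();Rc=np.array(s['orientation']);
    print('row',(Rc.T@(np.array(tcp)-s['ee_pos'])/.5).round(3),(np.degrees(Ro.from_matrix(Rc.T@R).as_rotvec())/90).round(3),'tcp',s['ee_pos'],'F',s['ft_force'],'grip',s['grip_width'],s['grip_force'],'t',s['clock'])
E
python3 - <<'E'
from h import *
print(O,X,Y,Z)
rel([.501,.213,.22],tool(84.8)); rel([.501,.213,.117],tool(84.8))
E
```

```text
[0.5367 0.154  0.0896] [ 0.8158 -0.0742 -0.5736] [0.0906 0.9959 0.    ] [ 0.5712 -0.052   0.8192]
row [-0.763 -0.322 -0.004] [-0.001 -0.    -0.192] tcp [0.2102 0.5077 0.2179] F [ 0.2767 -0.2536 -0.4823] grip 1.001721230874824 0.0 t 0.1
row [-0.763 -0.322  0.202] [-0.001 -0.    -0.192] tcp [0.2102 0.5077 0.2179] F [ 0.2767 -0.2536 -0.4823] grip 1.001721230874824 0.0 t 0.1
```

```bash
python3 -m inch '[[-0.763,-0.322,-0.004,0,0,-0.192],[-0.763,-0.322,-0.004,0,0,-0.192],[-0.763,-0.322,-0.004,0,0,-0.192],[-0.763,-0.322,-0.004,0,0,-0.192],[-0.763,-0.322,-0.004,0,0,-0.192],[-0.763,-0.322,-0.004,0,0,-0.192],[-0.763,-0.322,-0.004,0,0,-0.192],[-0.763,-0.322,-0.004,0,0,-0.192]]' -0.2 40; python3 -m inch '[[0,0,0,0,0,0],[0,0,0,0,0,0]]'
python3 - <<'E'
from h import *
rel([.501,.213,.117],tool(84.8))
E
```

```text
clock: 0.9
ee_pos: [0.4852, 0.2289, 0.2203]
orientation: [[-0.996, 0.091, -0.001], [0.091, 0.996, 0.0], [0.001, -0.0, -1.0]]
ft_force: [0.7, 1.3, -0.4]
grip_width: 0.599
grip_force: 0.0
clock: 1.1
ee_pos: [0.4846, 0.2296, 0.2199]
orientation: [[-0.996, 0.094, -0.002], [0.094, 0.996, 0.0], [0.002, -0.0, -1.0]]
ft_force: [-0.4, 0.6, -0.0]
grip_width: 0.6
grip_force: 0.0
row [-0.036 -0.03   0.206] [-0.    -0.001 -0.002] tcp [0.4846 0.2296 0.2199] F [-0.397   0.6019 -0.0374] grip 0.599621431385302 0.0 t 1.1
```

```bash
python3 -m inch '[[-0.036,-0.03,0,0,0,0],[-0.036,-0.03,0.1,0,0,0],[-0.036,-0.03,0.17,0,0,0],[-0.036,-0.03,0.206,0,0,0],[-0.036,-0.03,0.206,0,0,0]]'
python3 - <<'E'
from h import *
rel([.501,.213,.117],tool(84.8))
p,d=snap('scene','s1');q,e=snap('top','t1')
a=cv2.resize(p[110:230,180:310],(400,370),interpolation=cv2.INTER_CUBIC);b=cv2.resize(q[120:240,150:280],(400,370),interpolation=cv2.INTER_CUBIC)
cv2.imwrite('pics/c3.png',np.hstack([a,b])[:,:,::-1])
E
```

```text
clock: 1.6
ee_pos: [0.4972, 0.2151, 0.1146]
orientation: [[-0.996, 0.089, -0.007], [0.089, 0.996, -0.001], [0.007, -0.002, -1.0]]
ft_force: [-0.1, 0.4, -0.4]
grip_width: 0.599
grip_force: 0.0
row [-0.008 -0.003 -0.005] [-0.001 -0.004  0.001] tcp [0.4972 0.2151 0.1146] F [-0.1441  0.3732 -0.4028] grip 0.5994463916665853 0.0 t 1.6
```

View pics/c3.png

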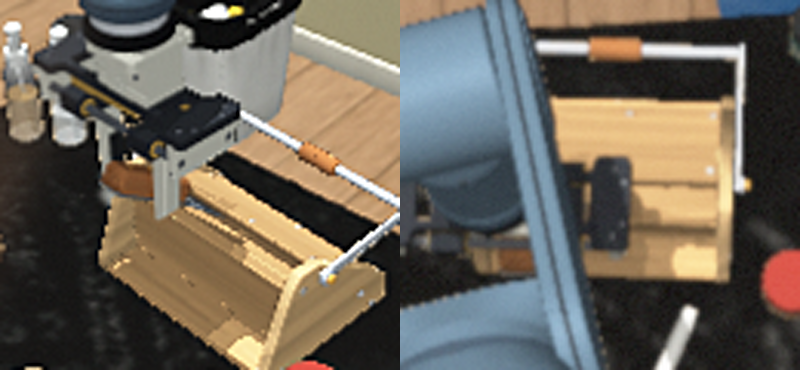

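The fingers straddle the handle (scene crop, around (150,180)). I'll close them.

```bash
python3 -m inch '[[0,0,0,0,0,0],[0,0,0,0,0,0],[0,0,0,0,0,0],[0,0,0,0,0,0],[0,0,0,0,0,0],[0,0,0,0,0,0]]' 1 40
python3 - <<'E'
from h import *
s=get_state();print(s['moment'],slot(s['ee_pos']+np.array([0,0,.019])))
T=tool(84.8)
for k in (.03,.06,.13): rel(s['ee_pos']-k*X+0.001*Z,T)
E
```

```text
clock: 2.3
ee_pos: [0.5013, 0.2142, 0.1183]
orientation: [[-0.996, 0.091, 0.001], [0.091, 0.996, 0.001], [-0.001, 0.001, -1.0]]
ft_force: [0.2, 0.4, 5.3]
grip_width: 0.316
grip_force: 40.0
[ 0.2104  0.1163 -0.051 ] [-0.0607  0.0568  0.0157]
row [ 0.048 -0.    -0.036] [ 0.     0.001 -0.   ] tcp [0.5013 0.2142 0.1183] F [0.171  0.4273 5.3348] grip 0.31633750228148455 39.98092174530029 t 2.3
row [ 0.097 -0.    -0.071] [ 0.     0.001 -0.   ] tcp [0.5013 0.2142 0.1183] F [0.171  0.4273 5.3348] grip 0.31633750228148455 39.98092174530029 t 2.3
row [ 0.212 -0.    -0.151] [ 0.     0.001 -0.   ] tcp [0.5013 0.2142 0.1183] F [0.171  0.4273 5.3348] grip 0.31633750228148455 39.98092174530029 t 2.3
```

```bash
python3 -m inch '[[0.016,0,-0.012,0,0,0],[0.048,0,-0.036,0,0,0],[0.08,0,-0.059,0,0,0],[0.112,0,-0.081,0,0,0],[0.144,0,-0.105,0,0,0],[0.176,0,-0.128,0,0,0],[0.208,0,-0.151,0,0,0],[0.208,0,-0.151,0,0,0]]'
python3 -m inch '[[0,0,0,0,0,0],[0,0,0,0,0,0]]'
python3 - <<'E'
from h import *
s=get_state();print(s['moment'],slot(s['ee_pos']+np.array([0,0,.019])))
p,d=snap('scene','s2');q,e=snap('top','t2')
a=cv2.resize(p[110:230,150:280],(400,370),interpolation=cv2.INTER_CUBIC);b=cv2.resize(q[120:240,150:280],(400,370),interpolation=cv2.INTER_CUBIC)
cv2.imwrite('pics/c4.png',np.hstack([a,b])[:,:,::-1])
E
```

```text
clock: 3.1
ee_pos: [0.3954, 0.2237, 0.194]
orientation: [[-0.996, 0.09, 0.0], [0.09, 0.996, 0.0], [-0.0, 0.0, -1.0]]
ft_force: [0.5, 1.3, -1.3]
grip_width: 0.319
grip_force: 40.0
clock: 3.3
ee_pos: [0.3974, 0.2233, 0.1924]
orientation: [[-0.996, 0.091, -0.001], [0.091, 0.996, -0.0], [0.001, -0.001, -1.0]]
ft_force: [0.4, -0.4, -1.8]
grip_width: 0.321
grip_force: 40.0
[0.0095 0.0903 0.0276] [-0.1886  0.0564  0.0165]
```

View pics/c4.png

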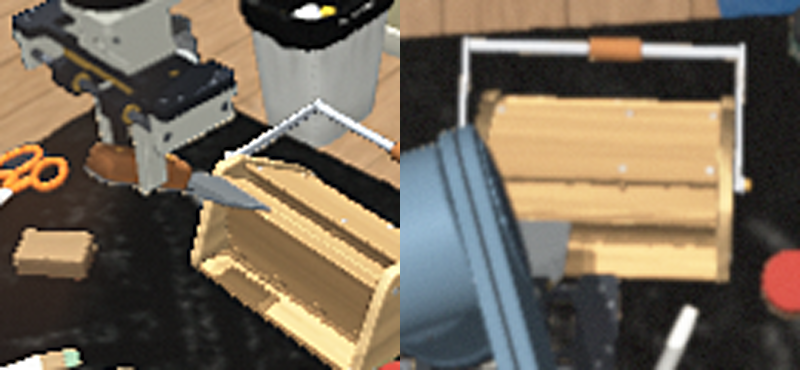

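```bash
cat > blade.py <<'E'
from h import *
def blade(cam,fn,box):
    z=np.load('pics/%s.npz'%fn);p,d=z['p'].astype(int),z['d'];u0,v0,u1,v1=box
    g=(np.ptp(p,axis=2)<45)&(p[:,:,2]>75)&(p[:,:,2]>p[:,:,0]-5)
    g=cv2.erode(g.astype(np.uint8),np.ones((2,2)))
    vs,us=np.nonzero(g[v0:v1,u0:u1]);P=world(cam,d,list(zip(us+u0,vs+v0)))
    return P
E
python3 - <<'E'
from blade import *
for cam,fn,box in(('scene','s2',(208,160,242,182)),('top','t2',(191,188,209,212))):
    P=blade(cam,fn,box);S=np.array([slot(q) for q in P]);S=S[(abs(S[:,2])<.05)&(S[:,0]>-.15)&(S[:,0]<.05)]
    A=np.c_[S[:,:2],np.ones(len(S))];co=np.linalg.lstsq(A,S[:,2],rcond=None)[0]
    print(cam,len(S),'n slope x,y,off',co,'x',S[:,0].min(),S[:,0].max(),'y',S[:,1].min(),S[:,1].max(),'resid',np.std(A@co-S[:,2]))
    for q in S[np.argsort(S[:,0])[-6:]]:print(q)
E
```

```text
scene 113 n slope x,y,off [-0.0436 -0.0492 -0.0008] x -0.12331399758206335 -0.02092397436042116 y 0.02386232763399779 0.11771821284462981 resid 0.0030516745942129188
[-0.0545  0.0268 -0.0016]
[-0.0535  0.0334  0.0013]
[-0.0515  0.0676  0.0004]
[-0.0492  0.0277 -0.0016]
[-0.0476  0.0257 -0.0005]
[-0.0209  0.1177 -0.0336]
top 187 n slope x,y,off [0.0035 0.0145 0.0039] x -0.10380381712702717 -0.04463455851411537 y 0.022632702675989207 0.056460329176036564 resid 0.0006845818102285183
[-0.0458  0.0436  0.0047]
[-0.0457  0.0385  0.0047]
[-0.0456  0.041   0.0046]
[-0.0454  0.0565  0.0038]
[-0.0451  0.036   0.0043]
[-0.0446  0.0335  0.0039]
```

```bash
cat >> h.py <<'E'
def rayplane(cam,uv,zs):
    k=calibration(cam);R=np.array(k['R']);t=np.array(k['t']);C=-R.T@t
    n=cv2.undistortPoints(np.array(uv,float).reshape(-1,1,2),np.array(k['intrinsics']),np.array(k['dist'])).reshape(-1,2)
    D=np.c_[n,np.ones(len(n))]@R
    return np.array([slot(C+d*((zs-(C-O)@Z)/(d@Z))) for d in D])
E
python3 - <<'E'
from h import *
f=lambda u,v:(u/4+160,v/4+125)
t=np.load('pics/top0.npz')['p']
for v in (168,172,176): print(v,'L',t[v,166:180].sum(1)//3,'R',t[v,250:264].sum(1)//3)
print(rayplane('top',[f(40,208),f(57,208),f(375,212),f(395,212)],.02))
print(rayplane('top',[f(72,210),f(372,214)],.016))
s=get_state(); rel(s['ee_pos']+.002*Z-.1195*Y,tool(84.8))
E
```

```text
168 L [ 25  57 167 229 134  57 100 160 169 168 159 134 176 178] R [176 177 183 186 172 162 158 148 140 199 222  88  28  26]
172 L [ 26  59 169 231 136 147 182 184 185 167 138 186 205 202] R [179 179 178 188 197 190 188 165 142 221 226  90  25  21]
176 L [205 229 219 237 167 201 203 205 193 119 144 152 153 152] R [205 201 176 183 207 207 209 194 158 217 191  87  33  23]
[[-0.0037  0.115   0.02  ]
 [-0.0033  0.104   0.02  ]
 [ 0.0004 -0.1023  0.02  ]
 [ 0.0009 -0.1153  0.02  ]]
[[-0.0003  0.0951  0.016 ]
 [ 0.003  -0.1003  0.016 ]]
row [-0.002 -0.239 -0.003] [-0.    -0.001 -0.001] tcp [0.3975 0.2232 0.1923] F [ 0.7708  0.7809 -1.3508] grip 0.31382820346787965 39.97475266456604 t 3.4
```

```bash
python3 -m inch '[[-0.002,-0.06,-0.003,0,0,0],[-0.002,-0.12,-0.003,0,0,0],[-0.002,-0.19,-0.003,0,0,0],[-0.002,-0.239,-0.003,0,0,0],[-0.002,-0.239,-0.003,0,0,0],[-0.002,-0.239,-0.003,0,0,0],[-0.002,-0.239,-0.003,0,0,0]]'
python3 - <<'E'
from h import *
q,e=snap('top','t3')
s=get_state(); print(slot(s['ee_pos']+np.array([0,0,.019])))
from blade import *
P=blade('top','t3',(205,185,265,212));S=np.array([slot(q) for q in P]);S=S[(abs(S[:,2]-.005)<.008)&(S[:,0]<-.035)&(S[:,0]>-.11)];S=S[(S[:,1]<-.02)]
print(len(S),S.min(0),S.max(0),np.median(S,0))
cv2.imwrite('pics/c5.png',cv2.resize(q[120:240,180:310],(650,600),interpolation=cv2.INTER_CUBIC)[:,:,::-1])
T=tool(84.8)
for k in(.05,.1,.129):rel(s['ee_pos']+k*X,T)
E
```

```text
clock: 4.1
ee_pos: [0.3877, 0.1049, 0.1944]
orientation: [[-0.996, 0.091, -0.0], [0.091, 0.996, 0.0], [0.0, 0.0, -1.0]]
ft_force: [1.1, 0.3, -1.7]
grip_width: 0.32
grip_force: 40.0
[-0.189  -0.0622  0.0187]Traceback (most recent call last):
  File "<stdin>", line 6, in <module>
    return umr_minimum(a, axis, None, out, keepdims, initial, where)
ValueError: zero-size array to reduction operation minimum which has no identity
```

```bash
python3 -m inch '[[-0.033,-0.001,0.023,0,0,0],[-0.065,-0.001,0.046,0,0,0],[-0.082,-0.001,0.057,0,0,0],[-0.098,-0.001,0.069,0,0,0],[-0.114,-0.001,0.08,0,0,0],[-0.114,-0.001,0.08,0,0,0]]'
python3 - <<'E'
from h import *
s=get_state(); print(s['moment'],slot(s['ee_pos']+np.array([0,0,.019])))
q,e=snap('top','t4');p,d=snap('scene','s4')
a=cv2.resize(p[110:230,170:300],(400,370),interpolation=cv2.INTER_CUBIC);b=cv2.resize(q[120:240,150:280],(400,370),interpolation=cv2.INTER_CUBIC)
cv2.imwrite('pics/c5.png',np.hstack([a,b])[:,:,::-1])
E
```

```text
clock: 4.75
ee_pos: [0.4445, 0.0988, 0.1538]
orientation: [[-0.996, 0.091, -0.001], [0.091, 0.996, 0.0], [0.001, -0.0, -1.0]]
ft_force: [0.4, 0.0, -1.7]
grip_width: 0.317
grip_force: 40.0
[-0.0016  0.037  -0.0064] [-0.1189 -0.0633  0.0183]
```

View pics/c5.png

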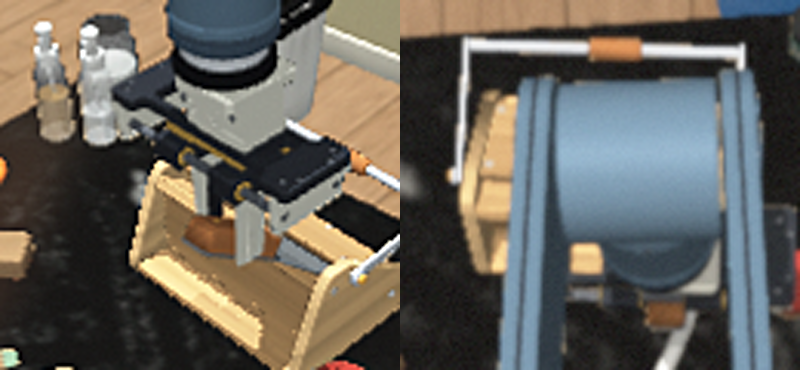

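```bash
python3 -m inch '[[-0.024,0,0.018,0,0,0],[-0.048,0,0.036,0,0,0],[-0.071,0,0.053,0,0,0],[-0.085,0,0.062,0,0,0],[-0.093,0,0.068,0,0,0],[-0.093,0,0.068,0,0,0]]'
python3 - <<'E'
from h import *
s=get_state(); print(s['moment'],slot(s['ee_pos']+np.array([0,0,.019])))
E
python3 -m inch '[[-0.003,0,0.0023,0,0,0],[-0.006,0,0.0046,0,0,0],[-0.006,0,0.0046,0,0,0]]'
python3 - <<'E'
from h import *
s=get_state(); print(s['moment'],slot(s['ee_pos']+np.array([0,0,.019])))
E
```

```text
clock: 5.45
ee_pos: [0.4904, 0.0945, 0.1202]
orientation: [[-0.996, 0.091, -0.001], [0.091, 0.996, 0.0], [0.001, -0.0, -1.0]]
ft_force: [0.3, 0.5, -2.6]
grip_width: 0.321
grip_force: 40.0
[0.1296 0.0356 0.0531] [-0.0618 -0.0635  0.0173]
clock: 5.75
ee_pos: [0.4908, 0.0951, 0.1189]
orientation: [[-0.996, 0.091, -0.004], [0.091, 0.996, 0.001], [0.004, 0.001, -1.0]]
ft_force: [-10.3, 3.0, 9.7]
grip_width: 0.321
grip_force: 40.0
[0.4103 1.4198 0.0085] [-0.0608 -0.0628  0.0164]
```

```bash
python3 -m inch '[[0,0,0,0,0,0],[0,0,0,0,0,0],[0,0,0,0,0,0],[0,0,-0.06,0,0,0],[0,0,-0.12,0,0,0],[0,0,-0.22,0,0,0],[0,0,-0.22,0,0,0]]' -0.2 60
python3 - <<'E'
from h import *
T=tool(83.7,35);print(T)
rel([.416,-.183,.2],T);rel([.416,-.183,.1],T);rel([.4725,-.1895,.017],T)
E
```

```text
clock: 6.45
ee_pos: [0.4975, 0.0941, 0.2349]
orientation: [[-0.996, 0.091, 0.013], [0.091, 0.996, -0.001], [-0.013, 0.001, -1.0]]
ft_force: [2.0, -0.4, -0.3]
grip_width: 0.602
grip_force: 0.0
[[-0.8142  0.1097  0.5701]
 [ 0.0899  0.994  -0.0629]
 [-0.5736  0.     -0.8192]]
row [ 0.113 -0.567  0.068] [ 0.004 -0.381  0.011] tcp [0.4975 0.0941 0.2349] F [ 1.9668 -0.3672 -0.3317] grip 0.601773096252798 0.0 t 6.45
row [ 0.115 -0.567  0.268] [ 0.004 -0.381  0.011] tcp [0.4975 0.0941 0.2349] F [ 1.9668 -0.3672 -0.3317] grip 0.601773096252798 0.0 t 6.45
row [ 0.004 -0.57   0.435] [ 0.004 -0.381  0.011] tcp [0.4975 0.0941 0.2349] F [ 1.9668 -0.3672 -0.3317] grip 0.601773096252798 0.0 t 6.45
```

```bash
python3 -m inch '[[0.113,-0.567,0.068,0.004,-0.381,0.011],[0.113,-0.567,0.068,0.004,-0.381,0.011],[0.113,-0.567,0.068,0.004,-0.381,0.011],[0.113,-0.567,0.068,0.004,-0.381,0.011],[0.113,-0.567,0.068,0.004,-0.381,0.011],[0.113,-0.567,0.068,0.004,-0.381,0.011],[0.113,-0.567,0.068,0.004,-0.381,0.011],[0.113,-0.567,0.068,0.004,-0.381,0.011]]'
python3 -m inch '[[0,0,0,0,0,0],[0,0,0,0,0,0]]'
python3 - <<'E'
from h import *
T=tool(83.7,35)
rel([.416,-.183,.1],T);rel([.4725,-.1895,.019],T)
q,e=snap('top','t5')
f=lambda u,v:(u/4+160,v/4+125)
t=slice(0,0)
cv2.imwrite('pics/c6.png',cv2.resize(q[120:250,150:390],(800,433),interpolation=cv2.INTER_CUBIC)[:,:,::-1])
E
```

```text
clock: 7.25
ee_pos: [0.4095, -0.188, 0.1942]
orientation: [[-0.82, 0.117, 0.56], [0.095, 0.993, -0.069], [-0.564, -0.004, -0.825]]
ft_force: [-0.2, -0.0, -0.4]
grip_width: 0.599
grip_force: 0.0
clock: 7.45
ee_pos: [0.411, -0.1831, 0.1938]
orientation: [[-0.821, 0.111, 0.559], [0.092, 0.994, -0.062], [-0.563, 0.0, -0.827]]
ft_force: [0.2, -0.2, 0.8]
grip_width: 0.602
grip_force: 0.0
row [0.097 0.001 0.161] [-0.    -0.008 -0.001] tcp [ 0.411  -0.1831  0.1938] F [ 0.192  -0.2498  0.7794] grip 0.6016923071720033 0.0 t 7.45
row [0.095 0.001 0.359] [-0.    -0.008 -0.001] tcp [ 0.411  -0.1831  0.1938] F [ 0.192  -0.2498  0.7794] grip 0.6016923071720033 0.0 t 7.45
```

View pics/c6.png

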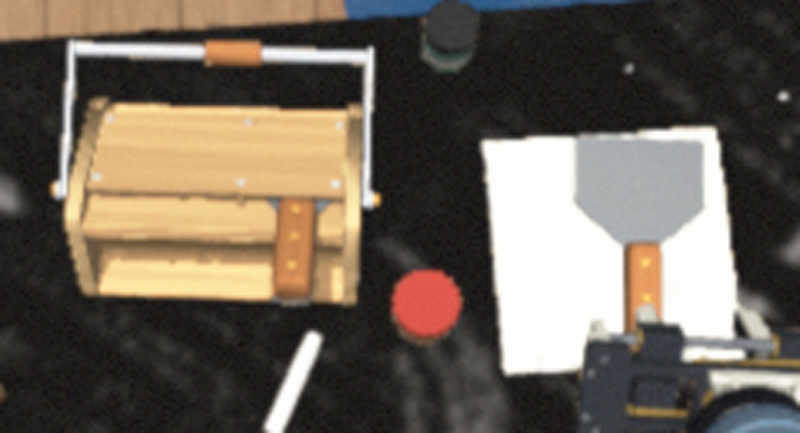

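The narrow scraper is home, with its handle at (293,250). The gripper hovers over the wide handle at (643,280), so I'll descend.

```bash
python3 -m inch '[[0.097,0.001,0.08,0,0,0],[0.097,0.001,0.161,0,0,0],[0.097,0.001,0.22,0,0,0],[0.096,0.001,0.28,0,0,0],[0.095,0.001,0.32,0,0,0],[0.095,0.001,0.345,0,0,0],[0.095,0.001,0.359,0,0,0],[0.095,0.001,0.359,0,0,0]]'
python3 - <<'E'
from h import *
T=tool(83.7,35)
rel([.4725,-.1895,.017],T)
E
```

```text
clock: 8.3
ee_pos: [0.4902, -0.1817, 0.0552]
orientation: [[-0.855, 0.122, 0.504], [0.105, 0.993, -0.062], [-0.507, 0.0, -0.862]]
ft_force: [0.3, -0.2, 0.2]
grip_width: 0.601
grip_force: 0.0
row [ 0.067 -0.02   0.049] [-0.004 -0.05  -0.007] tcp [ 0.4902 -0.1817  0.0552] F [ 0.285  -0.1681  0.1673] grip 0.6010450183725696 0.0 t 8.3
```

```bash
python3 -m inch '[[0,0,0,0,0,0],[0,0,0,0,0,0]]'; python3 - <<'E'
from h import *
print(get_state()['joints'])
for t in (35,20,10,0):
    g=np.array([.4617,-.1883,.0325]);T=tool(83.7,t);rel(g+.019*T[:,2],T)
E
```

```text
clock: 8.5
ee_pos: [0.4893, -0.1832, 0.056]
orientation: [[-0.854, 0.125, 0.504], [0.107, 0.992, -0.064], [-0.508, -0.001, -0.861]]
ft_force: [-0.6, -0.5, -0.2]
grip_width: 0.603
grip_force: 0.0
[ -46.478    11.9214  130.0566   55.5791   22.9232 -178.5372]
row [ 0.067 -0.017  0.051] [-0.006 -0.049 -0.008] tcp [ 0.4893 -0.1832  0.056 ] F [-0.6224 -0.5409 -0.2045] grip 0.6025124565165906 0.0 t 8.5
row [ 0.077 -0.017  0.051] [-0.005  0.117 -0.009] tcp [ 0.4893 -0.1832  0.056 ] F [-0.6224 -0.5409 -0.2045] grip 0.6025124565165906 0.0 t 8.5
row [ 0.083 -0.017  0.049] [-0.004  0.228 -0.009] tcp [ 0.4893 -0.1832  0.056 ] F [-0.6224 -0.5409 -0.2045] grip 0.6025124565165906 0.0 t 8.5
row [ 0.089 -0.017  0.046] [-0.003  0.339 -0.009] tcp [ 0.4893 -0.1832  0.056 ] F [-0.6224 -0.5409 -0.2045] grip 0.6025124565165906 0.0 t 8.5
```

```bash
python3 - <<'E'
from h import *
g=np.array([.4617,-.1883,.0325]);T=tool(83.7,12);rel(g+.019*T[:,2]+[0,0,.09],T)
E
```

```text
row [-0.009 -0.017 -0.106] [-0.004  0.206 -0.009] tcp [ 0.4893 -0.1832  0.056 ] F [-0.6224 -0.5409 -0.2045] grip 0.6025124565165906 0.0 t 8.5
```

```bash
python3 -m inch '[[0,0,-0.1,0,0,0],[-0.009,-0.017,-0.106,-0.004,0.206,-0.009],[-0.009,-0.017,-0.106,-0.004,0.206,-0.009],[-0.009,-0.017,-0.106,-0.004,0.206,-0.009],[-0.009,-0.017,-0.106,-0.004,0.206,-0.009],[-0.009,-0.017,-0.106,-0.004,0.206,-0.009],[-0.009,-0.017,-0.106,-0.004,0.206,-0.009],[-0.009,-0.017,-0.106,-0.004,0.206,-0.009]]'
python3 - <<'E'
from h import *
print(get_state()['joints'])
g=np.array([.4617,-.1883,.0325]);T=tool(83.7,12);rel(g+.019*T[:,2],T)
E
```

```text
clock: 9.3
ee_pos: [0.4641, -0.188, 0.1026]
orientation: [[-0.972, 0.111, 0.206], [0.109, 0.994, -0.021], [-0.207, 0.002, -0.978]]
ft_force: [0.5, -0.3, 0.1]
grip_width: 0.598
grip_force: 0.0
[ -39.9088   10.0164  113.6971    9.1992   46.7288 -129.2867]
row [ 0.034 -0.001  0.174] [ 0.001 -0.001 -0.001] tcp [ 0.4641 -0.188   0.1026] F [ 0.4787 -0.2821  0.1305] grip 0.5981536806006075 0.0 t 9.3
```

```bash
python3 -m inch '[[0.034,-0.001,0.05,0,0,0],[0.034,-0.001,0.1,0,0,0],[0.034,-0.001,0.14,0,0,0],[0.034,-0.001,0.16,0,0,0],[0.034,-0.001,0.174,0,0,0],[0.034,-0.001,0.174,0,0,0],[0.034,-0.001,0.174,0,0,0]]'
python3 - <<'E'
from h import *
print(get_state()['joints'])
g=np.array([.4617,-.1883,.0325]);T=tool(83.7,12);rel(g+.019*T[:,2],T)
E
```

```text
clock: 10.0
ee_pos: [0.4671, -0.1899, 0.0154]
orientation: [[-0.972, 0.11, 0.207], [0.108, 0.994, -0.023], [-0.208, -0.0, -0.978]]
ft_force: [-0.4, 0.3, 0.2]
grip_width: 0.602
grip_force: 0.0
[ -39.7788   18.7511  118.4871   12.0671   33.2746 -132.9968]
row [0.004 0.002 0.002] [-0.  0. -0.] tcp [ 0.4671 -0.1899  0.0154] F [-0.4367  0.3047  0.2146] grip 0.6017809901048793 0.0 t 10.0
```

Close, then lift straight up 130 mm.

```bash
python3 -m inch '[[0.002,0.001,0.002,0,0,0],[0.002,0.001,0.002,0,0,0],[0.002,0.001,0.002,0,0,0],[0.002,0.001,0.002,0,0,0],[0.002,0.001,0.002,0,0,0],[0.002,0.001,0.002,0,0,0]]' 1 60
python3 -m inch '[[-0.003,0,-0.01,0,0,0],[-0.016,0,-0.078,0,0,0],[-0.033,0,-0.156,0,0,0],[-0.054,0,-0.254,0,0,0],[-0.054,0,-0.254,0,0,0],[-0.054,0,-0.254,0,0,0]]'
python3 - <<'E'
from h import *
print(get_state()['joints'])
q,e=snap('top','t6');p,d=snap('scene','s6')
a=cv2.resize(p[170:320,270:410],(400,428),interpolation=cv2.INTER_CUBIC);b=cv2.resize(q[110:260,260:400],(400,428),interpolation=cv2.INTER_CUBIC)
cv2.imwrite('pics/c7.png',np.hstack([a,b])[:,:,::-1])
E
```

```text
clock: 10.6
ee_pos: [0.4664, -0.1892, 0.014]
orientation: [[-0.972, 0.11, 0.207], [0.108, 0.994, -0.023], [-0.208, 0.0, -0.978]]
ft_force: [-1.7, 1.4, 5.9]
grip_width: 0.317
grip_force: 59.9
clock: 11.2
ee_pos: [0.4665, -0.1895, 0.1445]
orientation: [[-0.972, 0.11, 0.208], [0.107, 0.994, -0.024], [-0.209, -0.001, -0.978]]
ft_force: [-0.5, 1.4, -3.2]
grip_width: 0.32
grip_force: 59.9
[ -39.7659    6.9536  110.3581    8.2494   52.8054 -127.8735]
```

View pics/c7.png

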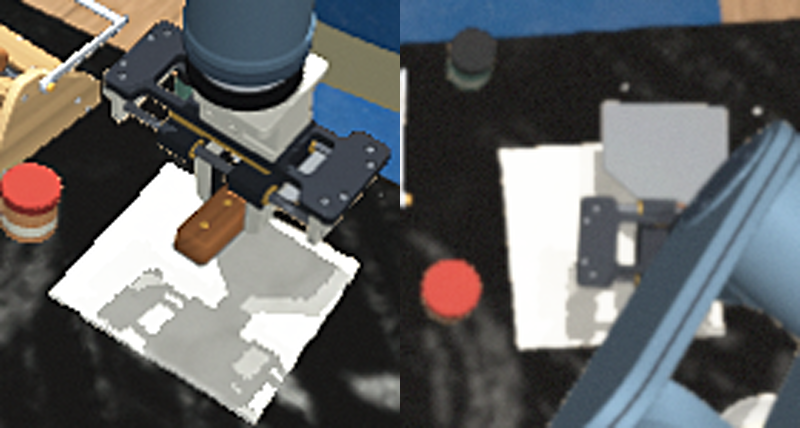

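```bash
cat > wide.py <<'E'
from h import *
z=np.load('pics/t6.npz');d=z['d'];us,vs=np.meshgrid(range(328,378),range(142,182))
P=world('top',d,list(zip(us.ravel(),vs.ravel())));P=P[(P[:,2]>.10)&(P[:,2]<.20)]
col=None
s=get_state();R=np.array(s['orientation']);t=s['ee_pos']
# plane by robust fit
Q=P[(P[:,0]>.53)]
for _ in range(5):
    c=np.mean(Q,0);n=np.linalg.svd(Q-c)[2][2];n*=np.sign(n[2]);Q=P[(abs((P-c)@n)<.003)&(P[:,0]>.53)]
x0=np.array([np.cos(np.radians(-6.3)),np.sin(np.radians(-6.3)),0]);x0-=n*(x0@n);x0/=np.linalg.norm(x0);y0=np.cross(n,x0)
a=np.c_[(Q-c)@x0,(Q-c)@y0]
# tip edge: max along x per y bin ; sides
yb=np.arange(-.045,.046,.006);e=np.array([(y,a[abs(a[:,1]-y)<.003,0].max()) for y in yb if (abs(a[:,1]-y)<.003).any()])
k=np.polyfit(e[:,0],e[:,1],1)
xb=np.arange(e[:,1].mean()-.05,e[:,1].mean()-.005,.005)
l=np.array([(x,a[abs(a[:,0]-x)<.0025,1].max(),a[abs(a[:,0]-x)<.0025,1].min()) for x in xb])
th=-np.arctan(k[0]);kl=np.polyfit(l[:,0],l[:,1],1);kr=np.polyfit(l[:,0],l[:,2],1)
print('n',n,len(Q),'resid',np.std((Q-c)@n),'edge slope',k,'sides',kl,kr,'width',l[:,1].mean()-l[:,2].mean())
xs=x0*np.cos(th)+y0*np.sin(th);xs/=np.linalg.norm(xs);ys=np.cross(n,xs)
tip=c+x0*e[:,1].mean()+y0*(l[:,1]+l[:,2]).mean()/2-.003*n
print('tip',tip,'x',xs,'yaw',np.degrees(np.arctan2(xs[1],xs[0])),'pitch',np.degrees(np.arcsin(xs[2])))
S=np.array([xs,ys,n]).T
np.savez('pics/held.npz',Rs=R.T@S,ts=R.T@(tip-t))
print('tip in tool',R.T@(tip-t),'grasp in scraper',S.T@(t-.019*R[:,2]-tip))
E
python3 wide.py
```

```text
n [0.008  0.0009 1.    ] 1075 resid 0.0008500135047921054 edge slope [-0.0207  0.032 ] sides [0.0159 0.0526] [ 0.0061 -0.0565] width 0.10912601239820052
tip [ 0.5945 -0.2046  0.1407] x [ 0.996  -0.0891 -0.0079] yaw -5.114125598463623 pitch -0.4544942721856269
tip in tool [-0.1274 -0.0019  0.028 ] grasp in scraper [-0.1344  0.0047  0.0188]
```

```bash
cat > tgt.py <<'E'
from h import *
# scraper axes in tool for grip as measured (tool leant 12, scraper level, yaw fine-tune)
T0=tool(83.7,12);a=np.radians(-5.9);p=np.radians(-.3)
xs=np.array([np.cos(a)*np.cos(p),np.sin(a)*np.cos(p),np.sin(p)]);ys=np.array([-np.sin(a),np.cos(a),0]);S=np.array([xs,ys,np.cross(xs,ys)]).T
Rs=T0.T@S;ts=np.array([-.1274,-.0012,.028])
B=np.array([X,Y,Z]).T
def pose(tipslot):
    R=B@Rs.T; return unslot(tipslot)-R@ts,R
E
python3 - <<'E'
from tgt import *
s=get_state()
rel([.40,-.19,.27],s['orientation'])
rel([.40,.19,.27],s['orientation'])
for q in ([-.045,.043,.05],[-.045,.043,.0025]): print(pose(q)); rel(*pose(q))
E
```

```text
row [ 0.074 -0.017 -0.277] [0. 0. 0.] tcp [ 0.465  -0.1883  0.142 ] F [ 0.4969  0.579  -1.5394] grip 0.3188031484483877 59.91897404193878 t 11.3
row [ 0.156  0.738 -0.293] [0. 0. 0.] tcp [ 0.465  -0.1883  0.142 ] F [ 0.4969  0.579  -1.5394] grip 0.3188031484483877 59.91897404193878 t 11.3
(array([0.4264, 0.2093, 0.2314]), array([[-0.9181,  0.0963, -0.3845],
       [ 0.0904,  0.9953,  0.0335],
       [ 0.3859, -0.004 , -0.9225]]))
row [ 0.125  0.782 -0.207] [ 0.005  0.384 -0.009] tcp [ 0.465  -0.1883  0.142 ] F [ 0.4969  0.579  -1.5394] grip 0.3188031484483877 59.91897404193878 t 11.3
(array([0.3992, 0.2118, 0.1925]), array([[-0.9181,  0.0963, -0.3845],
       [ 0.0904,  0.9953,  0.0335],
       [ 0.3859, -0.004 , -0.9225]]))
row [ 0.194  0.781 -0.142] [ 0.005  0.384 -0.009] tcp [ 0.465  -0.1883  0.142 ] F [ 0.4969  0.579  -1.5394] grip 0.3188031484483877 59.91897404193878 t 11.3
```

```bash
python3 -m inch '[[0.025,-0.006,-0.09,0,0,0],[0.05,-0.012,-0.18,0,0,0],[0.074,-0.017,-0.277,0,0,0],[0.086,0.08,-0.28,0,0,0],[0.096,0.18,-0.283,0,0,0],[0.107,0.28,-0.286,0,0,0],[0.118,0.38,-0.288,0,0,0],[0.128,0.48,-0.29,0,0,0]]'
python3 -m inch '[[0.01,0.09,-0.002,0,0,0],[0.02,0.18,-0.003,0,0,0],[0.028,0.258,-0.003,0,0,0],[0.028,0.258,-0.003,0,0,0],[0.028,0.258,-0.003,0,0,0]]'
python3 - <<'E'
from tgt import *
print(get_state()['joints'])
for q in ([-.045,.043,.05],[-.045,.043,.0025]): rel(*pose(q))
E
```

```text
clock: 12.1
ee_pos: [0.3991, 0.06, 0.2701]
orientation: [[-0.973, 0.112, 0.203], [0.11, 0.994, -0.022], [-0.204, 0.0, -0.979]]
ft_force: [2.1, -0.4, -2.7]
grip_width: 0.314
grip_force: 59.9
clock: 12.6
ee_pos: [0.3996, 0.1887, 0.2684]
orientation: [[-0.974, 0.107, 0.202], [0.104, 0.994, -0.023], [-0.203, -0.002, -0.979]]
ft_force: [-0.1, -0.1, -2.5]
grip_width: 0.317
grip_force: 59.9
[ 14.3034  -5.0338 104.077   -4.4281  70.0521 -68.4608]
row [-0.033  0.047  0.082] [ 0.002  0.382 -0.007] tcp [0.3996 0.1887 0.2684] F [-0.0877 -0.0971 -2.4512] grip 0.31667178641935945 59.91890788078308 t 12.6
row [0.036 0.046 0.148] [ 0.002  0.382 -0.007] tcp [0.3996 0.1887 0.2684] F [-0.0877 -0.0971 -2.4512] grip 0.31667178641935945 59.91890788078308 t 12.6
```

```bash
python3 -m inch '[[-0.01,0.01,0,0,0.09,0],[-0.02,0.03,0.03,0,0.18,0],[-0.03,0.047,0.06,0.002,0.27,-0.005],[-0.033,0.047,0.082,0.002,0.382,-0.007],[-0.033,0.047,0.082,0.002,0.382,-0.007],[-0.033,0.047,0.082,0.002,0.382,-0.007],[-0.033,0.047,0.082,0.002,0.382,-0.007]]'
python3 - <<'E'
from tgt import *
print(get_state()['joints'])
rel(*pose([-.045,.043,.0025]))
q,e=snap('top','t7')
cv2.imwrite('pics/c8.png',cv2.resize(q[120:240,150:280],(650,600),interpolation=cv2.INTER_CUBIC)[:,:,::-1])
E
```

```text
clock: 13.3
ee_pos: [0.4278, 0.208, 0.2349]
orientation: [[-0.921, 0.101, -0.377], [0.094, 0.995, 0.037], [0.378, -0.002, -0.926]]
ft_force: [0.2, 0.4, -1.3]
grip_width: 0.32
grip_force: 59.9
[  8.3017  20.2034  81.9891   5.275   99.4207 -76.034 ]
row [0.021 0.002 0.1  ] [ 0.002  0.005 -0.002] tcp [0.4278 0.208  0.2349] F [ 0.1931  0.4103 -1.3155] grip 0.3200220738185233 59.91925835609436 t 13.3
```

View pics/c8.png

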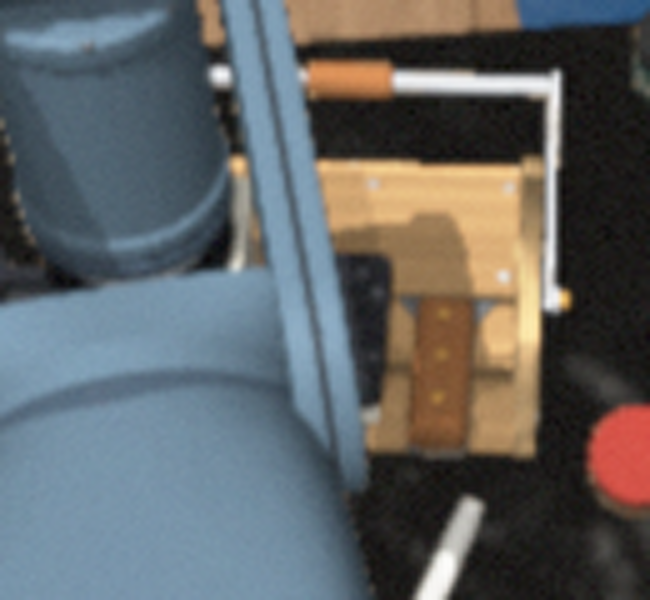

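The blade is hidden in the top view; only the narrow handle at (440,370) shows. I'll go to the pre-insertion pose and measure with the scene camera's depth.

```bash
python3 -m inch '[[0.01,0.002,0.05,0.002,0.005,-0.002],[0.021,0.002,0.1,0.002,0.005,-0.002],[0.021,0.002,0.1,0.002,0.005,-0.002],[0.021,0.002,0.1,0.002,0.005,-0.002]]'
cat > m.py <<'E'
from tgt import *
import sys
rel(*pose([-.045,.043,.0025]))
p,d=snap('scene',sys.argv[1])
us,vs=np.meshgrid(range(150,330),range(100,240));us=us.ravel();vs=vs.ravel()
k=calibration('scene');n=cv2.undistortPoints(np.c_[us,vs].astype(float).reshape(-1,1,2),np.array(k['intrinsics']),np.array(k['dist'])).reshape(-1,2)
D=d[vs,us][:,None];P=(np.c_[n,np.ones(len(n))]*D-np.array(k['t']))@np.array(k['R'])
S=(P-O)@np.array([X,Y,Z]).T
c=p[vs,us].astype(int)
k=(D[:,0]>0)&(np.ptp(c,axis=1)<40)&(S[:,0]>-.11)&(S[:,0]<-.035)&(abs(S[:,2])<.02)&(S[:,1]>-.03)&(S[:,1]<.11)
S=S[k];A=np.c_[S[:,:2],np.ones(len(S))]
for _ in range(4):
    co=np.linalg.lstsq(A,S[:,2],rcond=None)[0];r=abs(A@co-S[:,2]);S=S[r<.004];A=A[r<.004]
print(len(S),'plane',co,'tip face z at y=.043',co@[-.045,.043,1])
for y in np.arange(-.02,.105,.01):
    b=S[abs(S[:,1]-y)<.004]
    if len(b)>2: print(round(y,3),b[:,0].max().round(4),len(b))
b=S[S[:,0]>-.095]
for x in np.arange(-.09,-.04,.01):
    b=S[abs(S[:,0]-x)<.004]
    if len(b)>2: print('x',round(x,3),'y range',b[:,1].min().round(4),b[:,1].max().round(4))
E
python3 m.py s7
```

```text
clock: 13.75
ee_pos: [0.3993, 0.2128, 0.194]
orientation: [[-0.919, 0.094, -0.383], [0.088, 0.996, 0.034], [0.384, -0.003, -0.923]]
ft_force: [-0.2, 0.4, -1.3]
grip_width: 0.317
grip_force: 59.9
row [-0.001 -0.002  0.003] [0.    0.001 0.002] tcp [0.3993 0.2128 0.194 ] F [-0.1933  0.4206 -1.3072] grip 0.3171045953604702 59.91915285587311 t 13.75
196 plane [0.0034 0.0022 0.0023] tip face z at y=.043 0.0022544703275224195
-0.01 -0.0513 16
0.0 -0.0497 13
0.01 -0.0504 16
0.02 -0.0549 16
0.03 -0.0487 15
0.04 -0.0492 16
0.05 -0.0567 15
0.06 -0.0601 11
0.07 -0.055 9
0.08 -0.0551 9
0.09 -0.0493 8
0.1 -0.052 4
x -0.09 y range -0.0083 0.0765
x -0.08 y range -0.008 0.0978
x -0.07 y range -0.0079 0.0983
x -0.06 y range -0.0111 0.0952
x -0.05 y range -0.0082 0.0977
```

```bash
python3 - <<'E'
from tgt import *
for x in (-.02,.0,.025,.08,.086): rel(*pose([x,.0425,.003 if x<.03 else .0015]))
E
```

```text
row [-0.049 -0.003  0.013] [0.    0.001 0.001] tcp [0.4002 0.2128 0.1941] F [-0.068   0.3743 -2.0992] grip 0.31898450679717205 59.91940498352051 t 13.8
row [-0.088 -0.003  0.022] [0.    0.001 0.001] tcp [0.4002 0.2128 0.1941] F [-0.068   0.3743 -2.0992] grip 0.31898450679717205 59.91940498352051 t 13.8
row [-0.137 -0.003  0.033] [0.    0.001 0.001] tcp [0.4002 0.2128 0.1941] F [-0.068   0.3743 -2.0992] grip 0.31898450679717205 59.91940498352051 t 13.8
row [-0.243 -0.002  0.059] [0.    0.001 0.001] tcp [0.4002 0.2128 0.1941] F [-0.068   0.3743 -2.0992] grip 0.31898450679717205 59.91940498352051 t 13.8
row [-0.255 -0.002  0.062] [0.    0.001 0.001] tcp [0.4002 0.2128 0.1941] F [-0.068   0.3743 -2.0992] grip 0.31898450679717205 59.91940498352051 t 13.8
```

```bash
python3 -m inch '[[-0.025,-0.003,0.006,0,0,0],[-0.049,-0.003,0.012,0,0,0],[-0.069,-0.003,0.017,0,0,0],[-0.088,-0.003,0.022,0,0,0],[-0.104,-0.003,0.025,0,0,0],[-0.12,-0.003,0.029,0,0,0],[-0.137,-0.003,0.033,0,0,0],[-0.137,-0.003,0.033,0,0,0]]'
python3 - <<'E'
from tgt import *
print(get_state()['moment'])
for x in (.025,.08,.086): rel(*pose([x,.0425,.003 if x<.03 else .0015]))
E
```

```text
clock: 14.6
ee_pos: [0.4577, 0.2055, 0.1495]
orientation: [[-0.918, 0.096, -0.384], [0.09, 0.995, 0.034], [0.386, -0.003, -0.923]]
ft_force: [4.3, -0.2, 0.8]
grip_width: 0.317
grip_force: 59.9
[ 0.1477 -1.3435 -0.1952]
row [ 0.005  0.001 -0.005] [ 0.001 -0.     0.001] tcp [0.4577 0.2055 0.1495] F [ 4.3481 -0.1744  0.8378] grip 0.31728810786589184 59.920000433921814 t 14.6
row [-0.102  0.002  0.021] [ 0.001 -0.     0.001] tcp [0.4577 0.2055 0.1495] F [ 4.3481 -0.1744  0.8378] grip 0.31728810786589184 59.920000433921814 t 14.6
row [-0.114  0.002  0.024] [ 0.001 -0.     0.001] tcp [0.4577 0.2055 0.1495] F [ 4.3481 -0.1744  0.8378] grip 0.31728810786589184 59.920000433921814 t 14.6
```

```bash
python3 -m inch '[[-0.02,0.001,0.002,0,0,0],[-0.045,0.001,0.008,0,0,0],[-0.07,0.001,0.014,0,0,0],[-0.085,0.001,0.018,0,0,0],[-0.098,0.001,0.021,0,0,0],[-0.098,0.001,0.021,0,0,0]]'
python3 - <<'E'
from tgt import *
print(get_state()['moment'])
for x in (.08,.086): rel(*pose([x,.0425,.0015]))
E
```

```text
clock: 15.2
ee_pos: [0.499, 0.2019, 0.1215]
orientation: [[-0.918, 0.096, -0.384], [0.089, 0.995, 0.034], [0.385, -0.003, -0.923]]
ft_force: [5.8, -0.1, 6.9]
grip_width: 0.318
grip_force: 59.9
[ 0.1017 -0.7966 -0.0518]
row [-0.004  0.001  0.002] [0.    0.    0.001] tcp [0.499  0.2019 0.1215] F [ 5.8303 -0.1246  6.9142] grip 0.3175986535455606 59.92905557155609 t 15.2
row [-0.016  0.001  0.004] [0.    0.    0.001] tcp [0.499  0.2019 0.1215] F [ 5.8303 -0.1246  6.9142] grip 0.3175986535455606 59.92905557155609 t 15.2
```

```bash
python3 -m inch '[[-0.006,0,-0.001,0,0,0],[-0.012,0,0.001,0,0,0],[-0.012,0,0.001,0,0,0]]'; python3 -m inch '[[-0.004,0,0.001,0,0,0],[-0.008,0,0.002,0,0,0],[-0.008,0,0.002,0,0,0]]'
python3 - <<'E'
from tgt import *
print(get_state()['moment'])
rel(*pose([.085,.0425,.0015]))
E
```

```text
clock: 15.5
ee_pos: [0.5033, 0.2014, 0.1188]
orientation: [[-0.918, 0.095, -0.386], [0.089, 0.995, 0.034], [0.387, -0.003, -0.922]]
ft_force: [3.0, -0.7, 6.7]
grip_width: 0.32
grip_force: 59.9
clock: 15.8
ee_pos: [0.5065, 0.2011, 0.1166]
orientation: [[-0.918, 0.095, -0.386], [0.089, 0.995, 0.034], [0.387, -0.003, -0.922]]
ft_force: [2.9, 0.1, 7.6]
grip_width: 0.319
grip_force: 59.9
[ 0.1713 -0.2385 -0.0477]
row [0.004 0.001 0.   ] [ 0.    -0.001  0.001] tcp [0.5065 0.2011 0.1166] F [2.8539 0.0521 7.6003] grip 0.3185244345855222 59.929760098457336 t 15.8
```

```bash
python3 -m inch '[[-0.004,0,0.001,0,0,0],[-0.004,0,0.001,0,0,0]]' | grep -E 'ee_pos|force'; python3 -m inch '[[-0.004,0,0.001,0,0,0],[-0.004,0,0.001,0,0,0]]'| grep -E 'ee_pos|force'
python3 - <<'E'
from tgt import *
print(get_state()['moment'],slot(get_state()['ee_pos']))
rel(*pose([.085,.0425,.0015]))
E
```

```text
ee_pos: [0.5081, 0.201, 0.1154]
ft_force: [2.7, -0.3, 9.2]
grip_force: 59.9
ee_pos: [0.5098, 0.2008, 0.1143]
ft_force: [3.5, 0.6, 9.4]
grip_force: 59.9
[ 0.1046 -0.0989 -0.0222] [-0.0396  0.0442  0.0024]
row [ 0.012  0.001 -0.001] [ 0.    -0.001  0.001] tcp [0.5098 0.2008 0.1143] F [3.4704 0.6135 9.4166] grip 0.3163171291137847 59.92956340312958 t 16.2
```

```bash
cat > butt.py <<'E'
from h import *
import sys
for cam in('top','scene'):
    p,d=snap(cam,sys.argv[1]+cam);hsv=cv2.cvtColor(p,cv2.COLOR_RGB2HSV)
    m=((hsv[:,:,0]<14)&(hsv[:,:,1]>130)&(hsv[:,:,2]>50))
    vs,us=np.nonzero(m);k=calibration(cam);n=cv2.undistortPoints(np.c_[us,vs].astype(float).reshape(-1,1,2),np.array(k['intrinsics']),np.array(k['dist'])).reshape(-1,2)
    D=d[vs,us][:,None];P=(np.c_[n,np.ones(len(n))]*D-np.array(k['t']))@np.array(k['R']);S=(P-O)@np.array([X,Y,Z]).T
    S=S[(D[:,0]>0)&(S[:,2]>0)&(S[:,2]<.035)&(S[:,0]<.01)&(S[:,0]>-.16)]
    for nm,y in(('narrow',-.063),('wide',.043)):
        q=S[abs(S[:,1]-y)<.03]
        if len(q)>5: print(cam,nm,len(q),'x',np.percentile(q[:,0],[0,2,50,98,100]),'y',np.percentile(q[:,1],[2,50,98]),'z',np.percentile(q[:,2],[5,50,95]))
    g=(p.max(2).astype(int)-p.min(2)<45)
E
python3 butt.py b1
```

```text
top narrow 248 x [-0.1005 -0.0993 -0.0666 -0.0155 -0.0114] y [-0.0767 -0.0648 -0.0512] z [0.0103 0.0232 0.0256]
scene narrow 261 x [-0.1047 -0.1029 -0.072  -0.0135 -0.0082] y [-0.0787 -0.0755 -0.0546] z [0.0016 0.013  0.0209]
scene wide 161 x [-0.1031 -0.1023 -0.0856 -0.0191 -0.0068] y [0.0281 0.0314 0.0507] z [0.0023 0.0123 0.0208]
```

```bash
python3 -m inch '[[-0.004,0,0,0,0,0],[-0.004,0,0,0,0,0]]' | grep -E 'ee_pos|force'; python3 -m inch '[[-0.004,0,0,0,0,0],[-0.004,0,0,0,0,0]]'| grep -E 'ee_pos|force'
python3 butt.py b2
```

```text
ee_pos: [0.5099, 0.2009, 0.1142]
ft_force: [-2.2, 0.8, 14.3]
grip_force: 59.9
ee_pos: [0.51, 0.2011, 0.1141]
ft_force: [-6.0, 1.4, 19.0]
grip_force: 59.9
top narrow 244 x [-0.1015 -0.0999 -0.0677 -0.0154 -0.0116] y [-0.0768 -0.0649 -0.0511] z [0.0097 0.0227 0.0255]
scene narrow 261 x [-0.1049 -0.1032 -0.0713 -0.0135  0.0051] y [-0.0794 -0.0757 -0.0551] z [0.0016 0.013  0.0209]
scene wide 164 x [-0.1031 -0.1025 -0.0851 -0.0132 -0.0068] y [0.0281 0.0318 0.0519] z [0.0024 0.0122 0.021 ]
```

```bash
python3 -m inch '[[0,0,0,0,0,0],[0,0,0,0,0,0],[0,0,0,0,0,0],[0,0,-0.06,0,0,0],[0,0,-0.12,0,0,0],[0,0,-0.22,0,0,0],[0,0,-0.3,0,0,0],[0,0,-0.3,0,0,0]]' -0.2 15
cat >> h.py <<'E'
def bar(q): return unslot([-.115*np.cos(q),-.010,.012+.115*np.sin(q)])
E
python3 - <<'E'
from h import *
P=np.load('pics/grip_pts.npz')['P'];S=np.array([slot(p) for p in P]);P=P[(S[:,2]>.06)];m=P.mean(0)
print('grip surf slot',slot(m),'world',m)
cam=-np.array(calibration('top')['R']).T@calibration('top')['t'];r=(m-cam)/np.linalg.norm(m-cam);c=m+.0085*r
sc=slot(c);print('centre slot',sc,'radius',np.hypot(sc[0],sc[2]-.012),'q',np.arctan2(sc[2]-.012,-sc[0]))
T=tool(-5.2);T=tool(-5.2)
print(T,get_state()['joints'],bar(0),c)
rel(c+[0,0,.10-.019],T)
E
```

```text
clock: 17.6
ee_pos: [0.5738, 0.1951, 0.2548]
orientation: [[-0.921, 0.096, -0.378], [0.09, 0.995, 0.035], [0.38, -0.002, -0.925]]
ft_force: [0.1, -1.1, 1.2]
grip_width: 0.602
grip_force: 0.0
grip surf slot [ 0.09   -0.0101  0.0864] world [0.6585 0.1327 0.1088]
centre slot [ 0.0969 -0.0094  0.0815] radius 0.11923405994173066 q 2.5192071251441424
[[ 0.0906  0.9959  0.    ]
 [ 0.9959 -0.0906  0.    ]
 [ 0.      0.     -1.    ]] [  5.692   34.4606  56.6164   4.4228 110.8202 -78.0053] [0.4489 0.1519 0.1654] [0.6615 0.1332 0.1008]
row [-0.228 -0.106  0.064] [-0.195 -0.194  0.983] tcp [0.5738 0.1951 0.2548] F [ 0.1447 -1.1249  1.1916] grip 0.6020788221266583 0.0 t 17.6
```

```bash
python3 -m inch '[[-0.228,-0.106,0.064,-0.195,-0.194,0.983],[-0.228,-0.106,0.064,-0.195,-0.194,0.983],[-0.228,-0.106,0.064,-0.195,-0.194,0.983],[-0.228,-0.106,0.064,-0.195,-0.194,0.983],[-0.228,-0.106,0.064,-0.195,-0.194,0.983],[-0.228,-0.106,0.064,-0.195,-0.194,0.983],[-0.228,-0.106,0.064,-0.195,-0.194,0.983],[-0.228,-0.106,0.064,-0.195,-0.194,0.983]]'|head -1
python3 - <<'E'
from h import *
print(get_state()['joints']);rel([.660,.133,.181],tool(-5.2))
E
```

```text
clock: 18.4
[ -0.1721  31.9423  68.4104   3.8077  85.0908 -17.3618]
row [-0.001  0.006 -0.013] [-0.056 -0.048  0.243] tcp [0.6566 0.1331 0.175 ] F [ 0.1242  0.7636 -0.2292] grip 0.6001880627423084 0.0 t 18.4
```

Finish the turn, descend on the grip, and close.

```bash
python3 -m inch '[[-0.001,0.006,-0.013,-0.056,-0.048,0.243],[-0.001,0.006,-0.013,-0.056,-0.048,0.243],[-0.001,0.006,-0.013,-0.056,-0.048,0.243],[-0.001,0.006,-0.013,-0.056,-0.048,0.243]]'|head -1
python3 - <<'E'
from h import *
rel([.660,.133,.082],tool(-5.2))
E
```

```text
clock: 18.8
row [-0.003  0.001  0.2  ] [-0.    -0.001  0.004] tcp [0.6597 0.1342 0.1818] F [ 0.1587  0.3388 -0.4691] grip 0.6010844979266257 0.0 t 18.8
```

```bash
python3 -m inch '[[-0.003,0.001,0.07,0,0,0.004],[-0.003,0.001,0.13,0,0,0.004],[-0.003,0.001,0.17,0,0,0.004],[-0.003,0.001,0.2,0,0,0.004],[-0.003,0.001,0.2,0,0,0.004],[-0.003,0.001,0.2,0,0,0.004]]'
python3 -m inch '[[0,0,0,0,0,0],[0,0,0,0,0,0],[0,0,0,0,0,0],[0,0,0,0,0,0],[0,0,0,0,0,0],[0,0,0,0,0,0]]' 1 12
python3 - <<'E'
from h import *
print(slot(get_state()['ee_pos']+np.array([0,0,.019])))
s=get_state();R=np.array(s['orientation']);b0=s['ee_pos']+np.array([0,0,.019])
sb=slot(b0);q0=np.arctan2(sb[2]-.012,-sb[0]);print('q0',q0,np.hypot(sb[0],sb[2]-.012))
for q in np.r_[np.arange(2.4,0,-.2),0,-.05]: print(round(q,2),(R.T@(bar(q)-b0)/.5).round(3))
E
```

```text
clock: 19.4
ee_pos: [0.6618, 0.1321, 0.0829]
orientation: [[0.09, 0.996, 0.001], [0.996, -0.09, 0.002], [0.002, 0.001, -1.0]]
ft_force: [0.1, -0.3, 0.6]
grip_width: 0.601
grip_force: 0.0
clock: 20.0
ee_pos: [0.661, 0.1323, 0.0828]
orientation: [[0.091, 0.996, 0.001], [0.996, -0.091, 0.002], [0.002, 0.0, -1.0]]
ft_force: [-1.7, 0.2, 1.5]
grip_width: 0.199
grip_force: 12.0
[ 0.096  -0.0103  0.0821]
q0 2.510710134602046 0.11885270629028441
2.4 [ 0.001 -0.01  -0.025]
2.2 [ 0.001 -0.02  -0.07 ]
2.0 [ 0.001 -0.039 -0.112]
1.8 [ 0.001 -0.066 -0.149]
1.6 [ 0.001 -0.1   -0.18 ]
1.4 [ 0.001 -0.14  -0.203]
1.2 [ 0.001 -0.183 -0.219]
1.0 [ 0.001 -0.228 -0.225]
0.8 [ 0.001 -0.274 -0.222]
0.6 [ 0.001 -0.319 -0.211]
0.4 [ 0.001 -0.36  -0.19 ]
0.2 [ 0.001 -0.396 -0.162]
0.0 [ 0.001 -0.426 -0.127]
-0.05 [ 0.001 -0.432 -0.118]
```

```bash
python3 -m inch '[[0.001,-0.008,-0.025,0,0,0],[0.001,-0.019,-0.07,0,0,0],[0.001,-0.038,-0.112,0,0,0],[0.001,-0.066,-0.149,0,0,0],[0.001,-0.1,-0.18,0,0,0],[0.001,-0.14,-0.203,0,0,0],[0.001,-0.183,-0.219,0,0,0],[0.001,-0.183,-0.219,0,0,0]]'
cat > arc.py <<'E'
from h import *
import sys
s=get_state();R=np.array(s['orientation']);b0=s['ee_pos']+np.array([0,0,.019])
sb=slot(b0);print('y',sb[1],'q0',np.arctan2(sb[2]-.012,-sb[0]),np.hypot(sb[0],sb[2]-.012),s['grip_width'],s['joints'])
for q in (1.2,1,.8,.6,.4,.2,.0,-.05): print(round(q,2),(R.T@(bar(q)-b0)/.5).round(3))
E
python3 arc.py
```

```text
clock: 20.8
ee_pos: [0.5713, 0.1411, 0.1966]
orientation: [[0.09, 0.996, 0.01], [0.996, -0.09, 0.002], [0.003, 0.009, -1.0]]
ft_force: [0.6, 0.6, 13.1]
grip_width: 0.199
grip_force: 12.0
y -0.009667767663218467 q0 1.2022336825164153 0.11965285061665226 0.19926142436776514 [ 2.9632 19.2393 84.9546  0.0992 75.2454  8.1015]
1.2 [-0.001 -0.003  0.009]
1 [-0.001 -0.048  0.002]
0.8 [-0.001 -0.094  0.004]
0.6 [-0.001 -0.139  0.016]
0.4 [-0.001 -0.18   0.036]
0.2 [-0.001 -0.216  0.064]
0.0 [-0.001 -0.247  0.098]
-0.05 [-0.001 -0.253  0.108]
```

```bash
python3 -m inch '[[-0.001,-0.045,-0.012,0,0,0],[-0.001,-0.091,-0.01,0,0,0],[-0.001,-0.136,0.002,0,0,0],[-0.001,-0.177,0.022,0,0,0],[-0.001,-0.213,0.05,0,0,0],[-0.001,-0.23,0.067,0,0,0],[-0.001,-0.23,0.067,0,0,0]]'
python3 arc.py
```

```text
clock: 21.5
ee_pos: [0.4549, 0.1515, 0.1576]
orientation: [[0.09, 0.996, 0.001], [0.996, -0.09, 0.003], [0.003, 0.0, -1.0]]
ft_force: [1.8, 3.2, -3.8]
grip_width: 0.2
grip_force: 12.0
y -0.009935020409881107 q0 0.10792221846622971 0.11708216231220818 0.20045596057959889 [  4.9185  10.5513 102.5768   0.1862  66.8178  10.0322]
1.2 [ 0.     0.231 -0.069]
1 [ 0.     0.185 -0.076]
0.8 [ 0.     0.14  -0.073]
0.6 [ 0.     0.095 -0.061]
0.4 [-0.     0.054 -0.041]
0.2 [-0.     0.018 -0.013]
0.0 [-0.    -0.012  0.022]
-0.05 [-0.    -0.019  0.032]
```

```bash
python3 -m inch '[[0,-0.004,0.006,0,0,0],[0,-0.008,0.012,0,0,0],[0,-0.008,0.012,0,0,0]]'|grep -E 'ee|ft'; python3 -m inch '[[0,-0.003,0.005,0,0,0],[0,-0.006,0.01,0,0,0],[0,-0.006,0.01,0,0,0]]'|grep -E 'ee|ft'
python3 arc.py|head -1
```

```text
ee_pos: [0.4528, 0.1513, 0.1536]
ft_force: [-0.8, 3.1, 5.5]
ee_pos: [0.4528, 0.1511, 0.1504]
ft_force: [3.0, 0.3, 12.7]
y -0.010490110913170881 q0 0.04857059715436426 0.11411411242472684 0.20161605891020026 [  5.0006  10.4493 103.8338   0.0428  65.1128  10.1836]
```

```bash
python3 -m inch '[[0,-0.003,0.005,0,0,0],[0,-0.006,0.01,0,0,0],[0,-0.006,0.01,0,0,0]]' 1 30|grep -E 'ee|ft'
python3 arc.py|head -1
python3 - <<'E'
from h import *
for cam in('top','scene'):
    p,d=snap(cam,'f'+cam);hsv=cv2.cvtColor(p,cv2.COLOR_RGB2HSV)
    # bright metallic pixels
    m=(np.ptp(p.astype(int),axis=2)<30)&(p.min(2)>120);vs,us=np.nonzero(m)
    P=world(cam,d,list(zip(us,vs)));S=(P-O)@np.array([X,Y,Z]).T
    k=(S[:,0]<-.08)&(S[:,0]>-.14)&(abs(S[:,1])<.125)&(abs(S[:,1]+.01)>.03)&(abs(S[:,2]-.015)<.03);S=S[k]
    print(cam,len(S));
    if len(S): print(np.percentile(S,[10,50,90],axis=0),'q~',np.arctan2(np.median(S[:,2])-.012-.003,-np.median(S[:,0])))
E
```

```text
ee_pos: [0.4529, 0.1514, 0.1487]
ft_force: [2.2, -1.4, 30.1]
y -0.01021555101642519 q0 0.037223967194938624 0.11299198572447951 0.19403297442325027 [  5.0569  10.304  104.2934   0.0076  64.3512  10.2517]
top 130
[[-0.1131 -0.1152  0.0111]
 [-0.1111 -0.0837  0.0149]
 [-0.1025  0.0738  0.0169]] q~ -0.0010306743772924931
scene 117
[[-0.1156 -0.1155  0.007 ]
 [-0.1143 -0.0841  0.0107]
 [-0.1025 -0.0406  0.013 ]] q~ -0.037384658199936346
```

```bash
python3 -m inch '[[0,0,0,0,0,0],[0,0,0,0,0,0],[0,0,0,0,0,0],[0,0,0,0,0,0],[0,0,-0.04,0,0,0],[0,0,-0.1,0,0,0],[0,0,-0.2,0,0,0],[0,0,-0.28,0,0,0]]' -0.2 12
python3 -m inch '[[0.3,0,0,0,0,0],[0.3,0,0,0,0,0],[0.3,0,0,0,0,0],[0.3,0,0,0,0,0]]'|head -2
python3 - <<'E'
from h import *
for cam in('top','scene'):
    p,d=snap(cam,'g'+cam)
    m=(np.ptp(p.astype(int),axis=2)<30)&(p.min(2)>120);vs,us=np.nonzero(m)
    P=world(cam,d,list(zip(us,vs)));S=(P-O)@np.array([X,Y,Z]).T
    k=(S[:,0]<-.108)&(S[:,0]>-.14)&(abs(S[:,1])<.105)&(abs(S[:,1]+.01)>.03)&(abs(S[:,2]-.015)<.03);S=S[k]
    print(cam,len(S),np.median(S,0) if len(S) else '')
E
python3 butt.py b3
```

```text
clock: 23.3
ee_pos: [0.4449, 0.1513, 0.2838]
orientation: [[0.091, 0.996, -0.0], [0.996, -0.091, 0.002], [0.002, -0.0, -1.0]]
ft_force: [1.4, 0.3, -0.3]
grip_width: 0.598
grip_force: 0.0
clock: 23.7
ee_pos: [0.4581, 0.3056, 0.2813]
top 194 [-0.1109  0.0206  0.0148]
scene 161 [-0.1143 -0.0403  0.0106]
top narrow 246 x [-0.1008 -0.0987 -0.0652 -0.0138 -0.0125] y [-0.0772 -0.0646 -0.0508] z [0.0156 0.0232 0.0256]
top wide 258 x [-0.1152 -0.0987 -0.0637 -0.0139 -0.0082] y [0.0284 0.0406 0.0557] z [0.0135 0.0239 0.0265]
scene narrow 178 x [-0.1019 -0.1005 -0.0558 -0.0117  0.0037] y [-0.0792 -0.0765 -0.0554] z [0.0025 0.0145 0.0209]
scene wide 164 x [-0.1126 -0.1008 -0.0535 -0.0112 -0.0067] y [0.0279 0.0314 0.049 ] z [0.0031 0.0156 0.0211]
```

Both handles are equally deep and on their centre lines, and the bail is down (q≈0), so I'm handing in.

```bash
python3 -m inch '[[0,0,0,0,0,0],[0,0,0,0,0,0],[0,0,0,0,0,0]]'|head -1; python3 -c "
from rig import *
print(finish_job())"
```

```text
clock: 24.2
the job is handed in; nothing more can be done
None
```

Job handed in at 24.2 s: both scrapers measured home in their own slots, the bail measured down behind the handles (q ≈ 0), the gripper clear, and the bystanders not touched as far as I could tell; the hand-in returned no verdict.

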